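# Take the retaining knob off the bowl cutter

## Task

Slide the wooden board by its handle, flat along the counter and never lifted, squarely onto the middle of the thin dark mat and let go of it. Then unscrew the black wing knob that holds the knives on the bowl cutter's hub: its short coarse thread may be right-handed or left-handed and nothing shows which, so feel which way it loosens, and lift the knob off. Finish while still holding the knob still in the gripper, roughly a hand's breadth (about 10 cm) above the middle of the board so that it drips there, and leave everything else on the counter where it is.

Things in the scene. Friction and masses are not known exactly. Their poses are not given: they have to be found in the camera images.
- cutter: Heavy white table-top bowl cutter, fixed: motor block 210 x 292 x 96 mm high; square white column (78 x 82 mm, top at 230 mm) on its -y side, centre 147 mm from the hub axis; open steel bowl, rim 194 mm across at 190 mm height, with a handle on the +x side out to 137 mm. Upright knife hub in the middle of the bowl. Origin on the hub axis at counter height; z up.
- hub_seat (a point): Centre of the hub's steel shoulder (68 mm diameter) on which the knob sits, 180 mm above the counter. A threaded stub (51 mm over the threads) rises 22 mm above it, inside the knob. The thread is right-handed or left-handed, differently each time; it cannot be seen.
- knob: Black retaining knob on top of the hub, 55 mm high over all, 0.18 to 0.37 kg: hollow round skirt with top plate, 66 mm diameter, 29 mm high; on the plate an upright wing grip 56 mm long (knob's x), 14 mm thick (knob's y), 26 mm high, to be pinched across its thickness. Origin at the centre of its underside, z up; it starts screwed home, origin 180 mm above the counter.
- knob_grip (a point): Middle of the wing grip, on the knob's axis, 44 mm above the knob's underside. Turned the tightening way the knob stops hard within 5 degrees; the loosening way it turns freely and, 52 to 98 degrees from the start (best 70 degrees, 1.2 rad), is out of the thread and lifts straight off; past 100 degrees it meets another stop. Screwed home it lifts only 2 mm.
- board: Wooden board with a handle, 18 mm thick, about 0.3 to 0.6 kg: blade 180 mm (along its x) x 120 mm, and a handle 30 mm wide that sticks out 75 mm from the middle of the blade's -x edge. Origin at the centre of the blade's underside; z up.
- board_handle (a point): Where to grip the handle: on top of it (18 mm above the counter), 125 mm from the board's origin towards -x of the board; grip across its 30 mm width (the board's y).
- mat: Thin dark rubber mat on the counter, 280 mm (its x) x 210 mm, under 1 mm thick and no obstacle, fixed. Origin at its centre.
- mill: Turned wooden pepper mill, 54 mm diameter, 150 mm high. A bystander, leave it where it is; origin at the centre of its underside.
- tin: Flat round tin of spread, 74 mm diameter, 32 mm high. A bystander, leave it where it is; origin at the centre of its underside.
- tub: White tub with clear lid, 86 mm diameter, 54 mm high. A bystander, leave it where it is; origin at the centre of its underside.
- glass1: Drinking glass, 68 mm diameter, 110 mm high. A bystander, leave it where it is; origin at the centre of its underside.
- spreader: Spatula lying on the counter, 240 mm long along its x. A bystander, leave it where it is.
- butter: Wrapped block of butter, 100 x 60 x 42 mm. A bystander, leave it where it is; origin at the centre of its underside.
Not all that is in view belongs to the job. There is more than one size of the knob; the one meant has the size given above.

How it is judged (in metres and radians):
On the way, in this order (a step that is already met when the one before it is completed fails the run):
1. the board lies flat, squarely on the middle of the mat, let go of (horizontal distance between board and mat below 0.03 m and angle between the x axis of board and the x axis of mat, either way round below 0.17 rad and height (world z) of board below 0.006 m and angle between board's own z axis and vertical below 0.06 rad and contact force between the fingers and board below 0.1 N and linear speed of board below 0.02 m/s), for 0.2 s.
2. the knob is unscrewed and lifted clear of the hub in the gripper (height (world z) of knob above 0.205 m and contact force between the fingers and knob above 0.5 N), for 0.2 s.
At the end, for the whole second after the job is handed in: The knob is held still in the gripper with its underside 50 to 200 mm above the board's underside and within 45 mm of the middle of the board's blade, touching neither board nor cutter; the board lies flat with its centre within 30 mm of the mat's centre and square to it within 0.17 rad, at rest (horizontal distance between board and mat below 0.03 m and angle between the x axis of board and the x axis of mat, either way round below 0.17 rad and height (world z) of board below 0.006 m and angle between board's own z axis and vertical below 0.06 rad and contact force between the fingers and knob above 0.5 N and z of knob in the frame of board between 0.05 and 0.2 m and horizontal distance between knob and board below 0.045 m and linear speed of knob below 0.03 m/s and contact force between knob and board below 0.05 N and contact force between knob and cutter below 0.05 N and linear speed of board below 0.02 m/s); the arm keeps its last pose, push and grip.
It fails at once if the board is lifted or tipped instead of slid (height (world z) of board above 0.012 m or angle between board's own z axis and vertical above 0.12 rad).
It fails at once if a bystander is pushed away (over 30 mm) or knocked over (distance of any of mill, tin, tub, glass1, spreader, butter from where it was at the start of the episode above 0.03 m or angle between any of mill, glass1, tub, tin's own z axis and vertical above 0.5 rad).
It also fails if it takes over 58 s, if anything falls off the work surface, if the arm or the gripper's body presses on something with over 40 N, if the wrist force passes 120 N, or if a joint passes its speed limit or range.

## Robot

A 7-joint arm with a two-finger parallel gripper is mounted at the origin on the work surface. World frame = base frame: x ahead of the robot, y to its left, z up, the work surface at z = 0. Lengths are in m, angles in degrees, forces in N, time in s.
With the tool pointing down it reaches from about 0.425 to 0.875 m from the base axis. Payload 4.7 kg.
Tool frame: the origin (TCP) lies on the mounting face of the last link; the fingertips stand 182 mm ahead of it and the grasp point (between the pads) lies 164 mm ahead of it; z points along the fingers, y is the line along which they close (so a half turn about z gives the same grasp; the last joint's range is limited). The gripper opens to 87 mm and grips with 3 to 60 N. Pads are 19 mm wide; open, the fingers measure 117 mm over their backs; the gripper's body (75 mm by 190 mm) begins 51 mm behind the grasp point.
Start: joints at [-69.265, 18.392, -4.016, 83.108, 1.295, 78.541, -3.26], TCP at [0.222, 0.611, 0.405] pointing down, gripper open.
Joint ranges: [-163.93, 163.93], [-17.29, 119.83], [-79.2, 71.16], [3.27, 140.29], [-89.18, 269.18], [5.43, 117.66], [-154.24, 154.24]. Speed limits (degrees/s): [147.25, 147.25, 180, 180, 180, 180, 180].

## Interface

Orientations are given as [roll, pitch, yaw] about the fixed x, y, z axes, in that order (R = Rz(yaw) Ry(pitch) Rx(roll)).
In Python, from cell import env gives the robot as it stands.
- The arm moves only by the tool servo_tool, never from a script. Its argument "plan" is a list of rows, each an object with "xyz": the shift along the tool's x, y, z in cm, a list of three; "twist": the turn, a rotation vector about the tool's x, y, z in degrees, a list of three; "jaw": the closure, from 0 (fully open) to 1 (shut). In form: [{"xyz": [x, y, z], "twist": [wx, wy, wz], "jaw": jaw}, ...]. A call has 1 to 10 rows; each row is the pose to reach, as a shift and turn from the pose commanded when the call began, along the tool's axes at that moment; what a row does not reach only later rows make up. A row lasts 1/12 s, in which the tool goes at most 41.7 mm and 7.16 degrees, less where a joint would pass 70% of its speed; a pose out of reach is approached as far as the arm can. A call with a gripper value outside its range is refused whole. The fingers move at their own pace and stop on an object; "newtons" is the grip in N (left out, the last holds). Time passes only in rows, so rows that repeat a pose let the fingers close. It gives the time, the measured TCP pose, the force, the opening and the grip force at its end, in the units of the state.
- env.get_obs(): the state, without advancing time (a new reading comes with each control period).
- env.read_camera(name): name is "scene" or "top"; returns a dict with "img" (420x560x3 uint8, red, green, blue), "camera_matrix" (3x3 intrinsics, pixels), "R" (3x3) and "t" (3): a world point X has camera coordinates R X + t. Camera axes: x right, y down, z forward; pixel columns grow to the right and rows downward; lengths in m; the calibration is good to about 2 mm. A picture is of the moment at which its call begins. There is no depth.
- env.sign_off(): hands the job in; it is judged then, once.
The state is a dict: "time_s": time; "qpos": joint angles; "joint_velocities": joint speeds; "effort": joint torques, N m; "tool_pos": TCP position; "tool_rot": TCP orientation; "force": force on the tool from outside, world axes, zero at the start; "wrist_torque": the same for the moment, N m; "grip_width": finger opening in m; "grasp_force": force on a finger pad.
Only numpy, scipy, OpenCV 4.12 (cv2) and the standard library are available. Lean on these libraries where they do the work, as an engineer would, in place of code of your own. Each camera call takes 0.05 s, during which the arm holds its last target. There are 200 camera calls.

## Working session

There is one attempt and no reset: what is moved stays moved. The work goes in short steps, Python scripts to look and compute and a tool call to move; the robot and the scene stay as the last step left them, time stands still between calls to the robot, and variables do not carry over. Pictures are saved under pics/ and viewed, at most 10 in all, crops included, and the job is handed in when it is done.

Besides the shell and the picture viewer there is one more tool, called as name([rows], argument=value, ...), one row to a line, values as JSON. servo_tool: Moves the arm, as the interface text tells. Its arguments: {"type":"object","properties":{"plan":{"type":"array","items":{"type":"object","properties":{"xyz":{"type":"array","items":{"type":"number"}},"twist":{"type":"array","items":{"type":"number"}},"jaw":{"type":"number"}}}},"newtons":{"type":"number"}},"required":["plan"]}

```bash
mkdir -p pics; ls; cat > h.py <<'E'
import numpy as np, cv2
from cell import env
def shot(name):
    c=env.read_camera(name); return c
def save(c,fn,crop=None,s=1):
    im=c["img"]
    if crop: x0,y0,x1,y1=crop; im=im[y0:y1,x0:x1]
    im=cv2.resize(im,None,fx=s,fy=s,interpolation=cv2.INTER_CUBIC)
    cv2.imwrite(fn,im[:,:,::-1])
def back(c,u,v,z):
    K,R,t=[np.array(c[k]) for k in("camera_matrix","R","t")]
    d=R.T@np.linalg.inv(K)@np.array([u,v,1.]); o=-R.T@t
    return o+d*(z-o[2])/d[2]
def proj(c,X):
    K,R,t=[np.array(c[k]) for k in("camera_matrix","R","t")]
    p=K@(R@np.array(X)+t); return p[:2]/p[2]
E
python3 - <<'E'
from h import *
for n in("scene","top"):
    c=shot(n); save(c,f"pics/{n}0.png",s=1.4)
    print(n,np.round(-np.array(c["R"]).T@c["t"],3))
print(env.get_obs())
E
```

```text
pics
scene [ 1.339 -0.467  0.892]
top [0.308 0.015 1.362]
{'time_s': 0.1, 'qpos': array([-69.26455944,  18.43501807,  -4.01725203,  83.16734868,
         1.29464579,  78.54108203,  -3.25853525]), 'joint_velocities': array([ 0.01205529, -0.15020332,  0.12306332, -0.16674115, -0.11245104,
        0.04368671, -0.0105767 ]), 'effort': array([-2.61735950e-04, -4.92574131e+01, -4.05873125e-01, -3.13396454e+01,
       -6.43056957e-02,  3.95818159e-02,  9.14818020e-05]), 'tool_pos': array([0.2214924 , 0.61090621, 0.40377346]), 'tool_rot': array([-1.79901770e+02,  4.54889716e-03,  1.60077172e+02]), 'force': array([ 0.09810246,  0.15162029, -1.19232586]), 'wrist_torque': array([-1.42397617e-02, -8.46531138e-05, -5.93398665e-02]), 'grasp_force': 0.0, 'grip_width': 0.08751855889678278}
```

View pics/scene0.png

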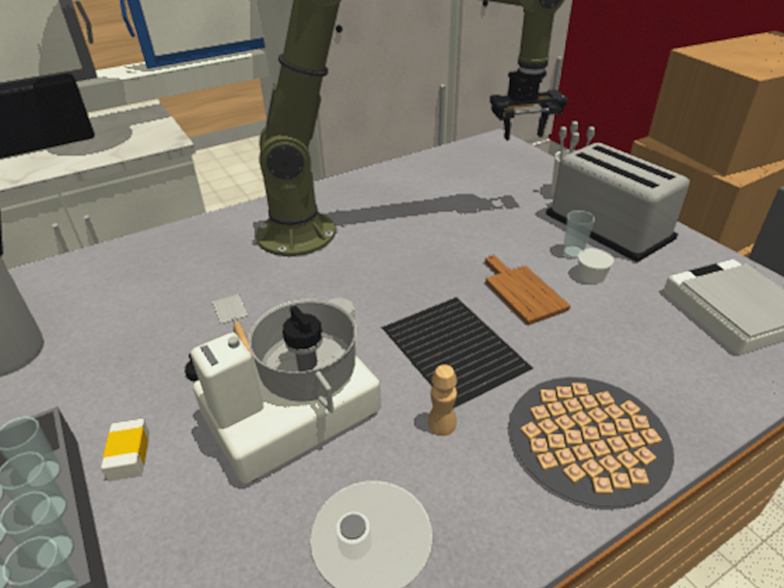

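View pics/top0.png

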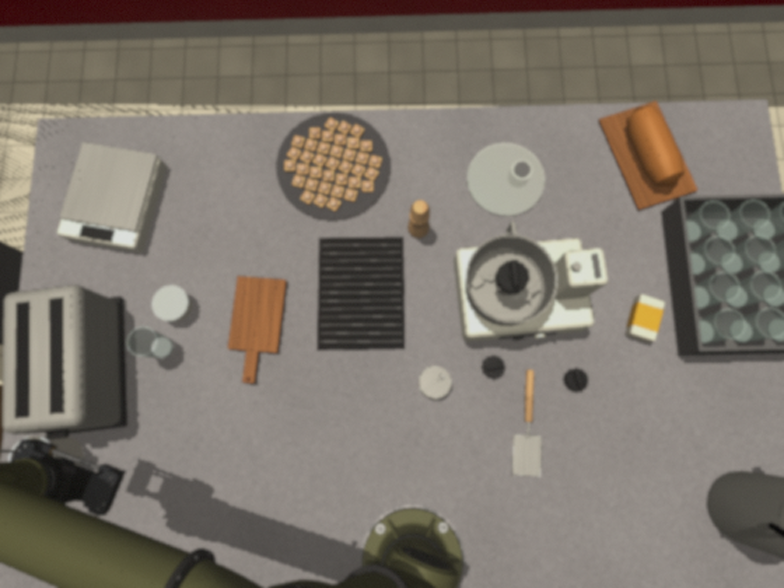

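The scene view shows the board, mat, cutter, mill, tub, glass and butter. In the top view (784 px wide) the board is near (258,315), its handle end at (250,380), the mat centre at (361,293) and the knob at (512,276). I'll enlarge both areas.

```bash
python3 - <<'E'
from h import *
c=shot("top"); im=c["img"]
a=cv2.resize(im[160:285,155:305],None,fx=4,fy=4,interpolation=cv2.INTER_CUBIC)   # 600x500
cv2.imwrite("pics/boardmat.png",a[:,:,::-1])
b=cv2.resize(im[150:250,315:445],None,fx=6,fy=6,interpolation=cv2.INTER_CUBIC)
cv2.imwrite("pics/knob.png",b[:,:,::-1])
E
```

```text
(no output)
```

View pics/boardmat.png

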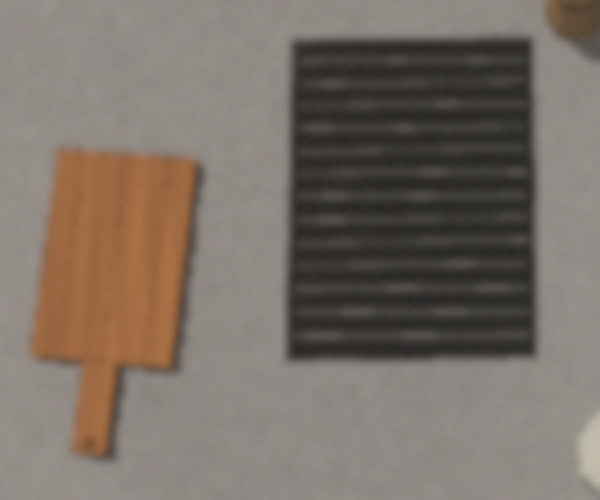

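View pics/knob.png

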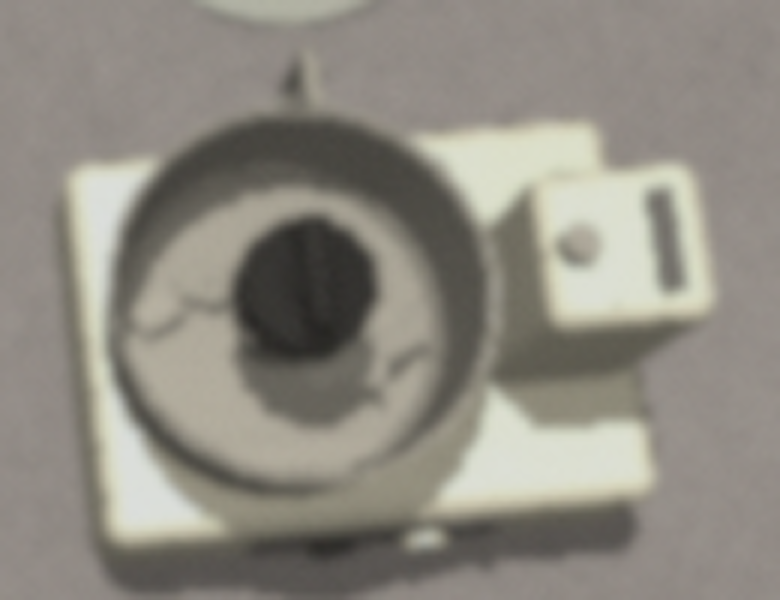

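The board's blade corners are at crop (58,149), (198,159), (177,369) and (33,358), and its handle end is at (92,455). The mat corners are (293,40), (531,40), (535,355) and (289,358). The knob's skirt is centred near (308,287) in its crop, with the wing nearly vertical in the image.

```bash
python3 - <<'E'
from h import *
c=shot("top")
f=lambda p,s,o:((p[0]+.5)/s-.5+o[0],(p[1]+.5)/s-.5+o[1])
def B(p,z): return back(c,*f(p,4,(155,160)),z)
bd=np.array([B(p,.018) for p in[(58,149),(198,159),(177,369),(33,358)]])
h=B((92,455),.018); mt=np.array([B(p,0) for p in[(293,40),(531,40),(535,355),(289,358)]])
print("board",bd.round(3),bd.mean(0).round(3),"handle end",h.round(3))
print("mat",mt.round(3),mt.mean(0).round(3))
ang=lambda a,b:np.degrees(np.arctan2(*(a-b)[1::-1]))
print("board yaw",ang(bd[0],bd[3]),ang(bd[1],bd[2]),ang(bd.mean(0),h))
print("mat yaw",ang(mt[0],mt[3]),ang(mt[1],mt[2]))
K=lambda p,z: back(c,*f(p,6,(315,150)),z).round(3)
print("knob plate",K((308,287),.209), "rim ctr",K((302,300),.19),"wing",K((310,218),.235),K((316,352),.235))
bl=[(70,170),(120,548),(652,495),(598,125)]
print("block",[K(p,.096) for p in bl]); print("col top",[K(p,.23) for p in[(545,180),(693,165),(715,305),(555,325)]])
im=c["img"][180:215,345:390]; g=cv2.resize(cv2.convertScaleAbs(im,alpha=3.5,beta=-40),None,fx=14,fy=14,interpolation=cv2.INTER_CUBIC)
s=shot("scene"); q=cv2.convertScaleAbs(s["img"][210:265,190:245],alpha=3.,beta=-20)
g2=cv2.resize(q,None,fx=8.9,fy=8.9,interpolation=cv2.INTER_CUBIC)[:490]
cv2.imwrite("pics/wing.png",cv2.resize(g,(630,490))[:,:,::-1])
E
```

```text
board [[0.655 0.406 0.018]
 [0.644 0.287 0.018]
 [0.466 0.301 0.018]
 [0.478 0.421 0.018]] [0.561 0.354 0.018] handle end [0.397 0.37  0.018]
mat [[0.753 0.209 0.   ]
 [0.747 0.002 0.   ]
 [0.473 0.006 0.   ]
 [0.475 0.211 0.   ]] [0.612 0.107 0.   ]
board yaw -4.827903828414829 -4.697828804752621 -5.579406863625494
mat yaw -0.46194907072421443 -0.7047368497171848
knob plate [ 0.59  -0.221  0.209] rim ctr [ 0.588 -0.221  0.19 ] wing [ 0.617 -0.218  0.235] [ 0.552 -0.217  0.235]
block [array([ 0.685, -0.121,  0.096]), array([ 0.481, -0.138,  0.096]), array([ 0.502, -0.415,  0.096]), array([ 0.703, -0.404,  0.096])]
col top [array([ 0.635, -0.332,  0.23 ]), array([ 0.64 , -0.403,  0.23 ]), array([ 0.572, -0.407,  0.23 ]), array([ 0.564, -0.331,  0.23 ])]
```

View pics/wing.png

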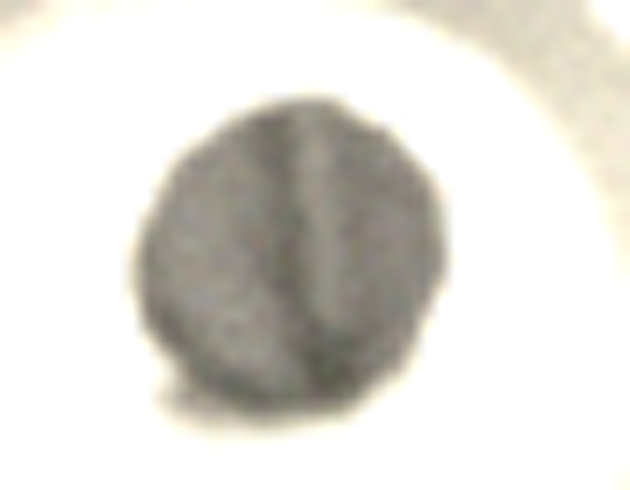

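The wing's lit top strip runs from about (308,105) to (332,325) in this crop. Its +y flank is the dark strip to the left.

```bash
cat >> h.py <<'E'
def go(x,y,z,yaw):
    from scipy.spatial.transform import Rotation as T
    o=env.get_obs(); p=o["tool_pos"]; r=T.from_euler("xyz",o["tool_rot"],degrees=True)
    g=T.from_euler("xyz",[180,0,yaw],degrees=True)
    print("at",p.round(4),o["tool_rot"].round(1),"q",o["qpos"].round(0),"t",o["time_s"])
    print("xyz cm",(r.inv().apply(np.array([x,y,z])-p)*100).round(2),"twist",(r.inv()*g).as_rotvec(degrees=True).round(2))
E
python3 - <<'E'
from h import *
c=shot("top")
W=[back(c,345+(a+.5)/14-.5,180+(b+.5)/14-.5,.235) for a,b in[(310,105),(333,325)]]
print(np.round(W,3),np.mean(W,0).round(4),np.degrees(np.arctan2(*(W[0]-W[1])[1::-1])))
for n,p,z in(("glass?",(160,348),0),("glassrim",(142,341),.11),("tub",(171,303),.054),("tin",(436,382),.032),("mill",(420,210),.15)):
    print(n,back(c,p[0]/1.4,p[1]/1.4,z).round(3))
go(.4365,.3647,.26,175.1)
E
```

```text
[[ 0.614 -0.219  0.235]
 [ 0.568 -0.221  0.235]] [ 0.5912 -0.2202  0.235 ] 2.2021846542204613
glass? [0.486 0.59  0.   ]
glassrim [0.488 0.584 0.11 ]
tub [0.584 0.547 0.054]
tin [ 0.388 -0.066  0.032]
mill [ 0.762 -0.037  0.15 ]
at [0.2215 0.611  0.4044] [-180.     0.   160.1] q [-69.  18.  -4.  83.   1.  79.  -3.] t 0.3
xyz cm [-28.61 -15.82  14.45] twist [ -0.04  -0.   -15.02]
```

servo_tool([
  {"xyz":[-3.5,-2,1],"twist":[0,0,-2],"jaw":0},
  {"xyz":[-7,-4,2.5],"twist":[0,0,-5],"jaw":0},
  {"xyz":[-10.5,-6,4],"twist":[0,0,-8],"jaw":0},
  {"xyz":[-14,-8,6],"twist":[0,0,-11],"jaw":0},
  {"xyz":[-17.5,-10,8],"twist":[0,0,-15],"jaw":0},
  {"xyz":[-21,-12,10],"twist":[0,0,-15],"jaw":0},
  {"xyz":[-24.5,-14,12],"twist":[0,0,-15],"jaw":0},
  {"xyz":[-28,-15.5,14],"twist":[0,0,-15],"jaw":0},
  {"xyz":[-28.6,-15.8,14.4],"twist":[0,0,-15],"jaw":0},
  {"xyz":[-28.6,-15.8,14.4],"twist":[0,0,-15],"jaw":0},
])

```text
time_s: 1.13
tool_pos: [0.4402, 0.3587, 0.2578]
tool_rot: [-179.6, -0.0, 174.5]
force: [0.5, -0.5, -0.5]
grip_width: 0.0868
grasp_force: 0.0
```

```bash
python3 - <<'E'
from h import *
c=shot("top"); s=shot("scene")
a=cv2.resize(c["img"][170:320,130:230],None,fx=3.9,fy=3.9,interpolation=cv2.INTER_CUBIC)
u,v=proj(s,(.4365,.3647,.05)); u,v=int(u),int(v)
b=cv2.resize(s["img"][v-70:v+50,u-60:u+76][:150],(400,353),interpolation=cv2.INTER_CUBIC)
im=np.zeros((590,800,3),np.uint8); im[:585,:390]=a; im[:353,400:]=b
cv2.imwrite("pics/above.png",im[:,:,::-1])
go(.4365,.3647,.1865,175.1)
E
```

```text
at [0.4371 0.3642 0.2603] [-180.    -0.   174.9] q [-46.  15.   4. 105.  -1.  60.  43.] t 1.2333
xyz cm [0.06 0.05 7.38] twist [-0.03 -0.05 -0.18]
```

View pics/above.png

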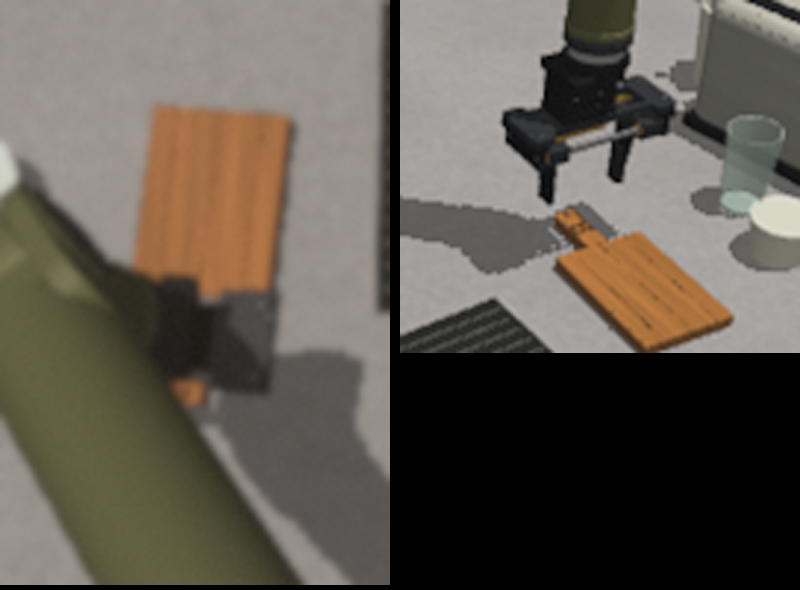

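The jaws straddle the handle in both views. I'll go down and grip.

servo_tool([
  {"xyz":[0,0,2.5],"twist":[0,0,0],"jaw":0},
  {"xyz":[0,0,5],"twist":[0,0,0],"jaw":0},
  {"xyz":[0,0,6.6],"twist":[0,0,0],"jaw":0},
  {"xyz":[0,0,7.3],"twist":[0,0,0],"jaw":0.3},
  {"xyz":[0,0,7.3],"twist":[0,0,0],"jaw":0.6},
  {"xyz":[0,0,7.3],"twist":[0,0,0],"jaw":1},
  {"xyz":[0,0,7.3],"twist":[0,0,0],"jaw":1},
  {"xyz":[0,0,7.3],"twist":[0,0,0],"jaw":1},
  {"xyz":[0,0,7.3],"twist":[0,0,0],"jaw":1},
  {"xyz":[0,0,7.3],"twist":[0,0,0],"jaw":1},
], newtons=35)

```text
time_s: 2.07
tool_pos: [0.4369, 0.3653, 0.1887]
tool_rot: [179.9, 0.1, 175.1]
force: [-0.1, -1.0, -0.7]
grip_width: 0.048
grasp_force: 0.0
```

```bash
python3 - <<'E'
from h import *
go(.487,.108,.1865,179.4)
o=env.get_obs(); print(o["grip_width"],o["grasp_force"],o["force"])
E
```

```text
at [0.4369 0.3653 0.1887] [1.799e+02 1.000e-01 1.751e+02] q [-46.  20.   4. 107.  -2.  52.  44.] t 2.0667
xyz cm [ -7.21 -25.2    0.19] twist [ 0.07  0.06 -4.33]
0.04801496261763472 0.0 [-0.0877659  -0.96177713 -0.66580564]
```

servo_tool([
  {"xyz":[0,0,0.15],"twist":[0,0,0],"jaw":1},
  {"xyz":[0,0,0.15],"twist":[0,0,0],"jaw":1},
  {"xyz":[0,0,0.15],"twist":[0,0,0],"jaw":1},
  {"xyz":[0,0,0.15],"twist":[0,0,0],"jaw":1},
  {"xyz":[0,0,0.15],"twist":[0,0,0],"jaw":1},
  {"xyz":[0,0,0.15],"twist":[0,0,0],"jaw":1},
])

```text
time_s: 2.57
tool_pos: [0.4366, 0.3655, 0.1865]
tool_rot: [180.0, 0.0, 175.1]
force: [1.2, 1.7, 0.3]
grip_width: 0.0297
grasp_force: 35.0
```

```bash
python3 - <<'E'
from h import *
go(.487,.108,.187,179.4)
E
```

```text
at [0.4366 0.3655 0.1865] [180.    0.  175.1] q [-46.  20.   4. 108.  -2.  52.  44.] t 2.5667
xyz cm [ -7.22 -25.23  -0.07] twist [ 0.05  0.02 -4.29]
```

servo_tool([
  {"xyz":[-0.2,-0.7,0],"twist":[0,0,-0.1],"jaw":1},
  {"xyz":[-0.6,-2,0],"twist":[0,0,-0.3],"jaw":1},
  {"xyz":[-1,-3.5,0],"twist":[0,0,-0.6],"jaw":1},
  {"xyz":[-1.45,-5,0],"twist":[0,0,-0.9],"jaw":1},
  {"xyz":[-1.9,-6.5,0],"twist":[0,0,-1.2],"jaw":1},
  {"xyz":[-2.3,-8,0],"twist":[0,0,-1.4],"jaw":1},
  {"xyz":[-2.7,-9.5,0],"twist":[0,0,-1.6],"jaw":1},
  {"xyz":[-3.2,-11,0],"twist":[0,0,-1.8],"jaw":1},
  {"xyz":[-3.5,-12,0],"twist":[0,0,-2],"jaw":1},
  {"xyz":[-3.6,-12.5,0],"twist":[0,0,-2.1],"jaw":1},
])

```text
time_s: 3.4
tool_pos: [0.4622, 0.2357, 0.1864]
tool_rot: [-180.0, 0.0, 177.1]
force: [-0.6, 2.2, 0.9]
grip_width: 0.0295
grasp_force: 35.0
```

```bash
python3 - <<'E'
from h import *
go(.487,.108,.187,179.4)
E
```

```text
at [0.4622 0.2357 0.1864] [-180.     0.   177.1] q [-36.  15.   7. 115.  -2.  50.  59.] t 3.4
xyz cm [ -3.13 -12.63  -0.06] twist [-0.01  0.02 -2.33]
```

servo_tool([
  {"xyz":[-0.2,-0.7,0],"twist":[0,0,-0.1],"jaw":1},
  {"xyz":[-0.5,-2,0],"twist":[0,0,-0.3],"jaw":1},
  {"xyz":[-0.9,-3.5,0],"twist":[0,0,-0.6],"jaw":1},
  {"xyz":[-1.25,-5,0],"twist":[0,0,-0.9],"jaw":1},
  {"xyz":[-1.6,-6.5,0],"twist":[0,0,-1.2],"jaw":1},
  {"xyz":[-2,-8,0],"twist":[0,0,-1.4],"jaw":1},
  {"xyz":[-2.4,-9.5,0],"twist":[0,0,-1.7],"jaw":1},
  {"xyz":[-2.7,-11,0],"twist":[0,0,-2],"jaw":1},
  {"xyz":[-3,-12,0],"twist":[0,0,-2.2],"jaw":1},
  {"xyz":[-3.1,-12.5,0],"twist":[0,0,-2.3],"jaw":1},
])

```text
time_s: 4.23
tool_pos: [0.4867, 0.1101, 0.1864]
tool_rot: [180.0, 0.0, 179.4]
force: [-0.9, 2.6, 1.2]
grip_width: 0.0296
grasp_force: 35.0
```

```bash
python3 - <<'E'
from h import *
c=shot("top")
save(c,"pics/onmat.png",(200,140,340,290),4)
go(.487,.108,.187,179.4)
E
```

```text
at [0.4868 0.1096 0.1864] [-180.     0.   179.4] q [-26.  13.  11. 117.  -3.  50.  77.] t 4.2833
xyz cm [-0.02 -0.16 -0.06] twist [-0.03  0.01  0.  ]
```

View pics/onmat.png

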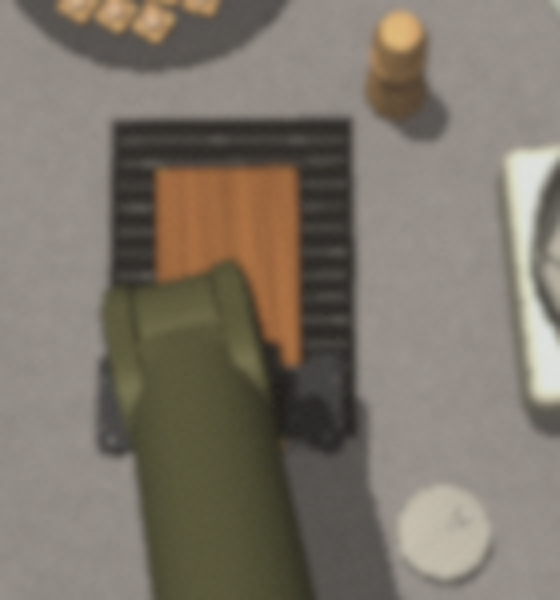

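The board sits squarely on the mat. The margins are about 40 px on the left and 52 px on the right at 4x, so it is roughly 4 mm off centre, which is fine. I'll let go and rise.

servo_tool([
  {"xyz":[0,0,0],"twist":[0,0,0],"jaw":1},
  {"xyz":[0,0,0],"twist":[0,0,0],"jaw":0.5},
  {"xyz":[0,0,0],"twist":[0,0,0],"jaw":0},
  {"xyz":[0,0,0],"twist":[0,0,0],"jaw":0},
  {"xyz":[0,0,0],"twist":[0,0,0],"jaw":0},
  {"xyz":[0,0,0],"twist":[0,0,0],"jaw":0},
  {"xyz":[0,0,0],"twist":[0,0,0],"jaw":0},
  {"xyz":[0,0,0],"twist":[0,0,0],"jaw":0},
  {"xyz":[0,0,-2],"twist":[0,0,0],"jaw":0},
  {"xyz":[0,0,-5],"twist":[0,0,0],"jaw":0},
])

```text
time_s: 5.12
tool_pos: [0.4849, 0.1107, 0.2341]
tool_rot: [-179.9, -0.4, 179.5]
force: [1.2, 0.0, 0.7]
grip_width: 0.0812
grasp_force: 0.0
```

```bash
python3 - <<'E'
from h import *
go(.591,-.220,.48,2.2)
E
```

```text
at [0.4849 0.1107 0.2341] [-179.9   -0.4  179.5] q [-27.   9.  12. 116.  -2.  56.  75.] t 5.1167
xyz cm [-10.76 -33.03 -24.58] twist [ -0.56   0.2  177.27]
```

servo_tool([
  {"xyz":[0,0,-4],"twist":[0,0,7],"jaw":0},
  {"xyz":[0,0,-8],"twist":[0,0,14],"jaw":0},
  {"xyz":[-0.7,-2,-11.5],"twist":[0,0,21],"jaw":0},
  {"xyz":[-1.5,-4,-15],"twist":[0,0,28],"jaw":0},
  {"xyz":[-2.5,-7,-17.5],"twist":[0,0,35],"jaw":0},
  {"xyz":[-3.5,-10,-19.5],"twist":[0,0,42],"jaw":0},
  {"xyz":[-4.5,-13,-21],"twist":[0,0,49],"jaw":0},
  {"xyz":[-5.5,-16,-22],"twist":[0,0,56],"jaw":0},
  {"xyz":[-6.5,-19.5,-22],"twist":[0,0,63],"jaw":0},
  {"xyz":[-7.5,-23,-22],"twist":[0,0,70],"jaw":0},
])

```text
time_s: 5.95
tool_pos: [0.5597, -0.1209, 0.4575]
tool_rot: [179.9, 0.0, 109.2]
force: [1.1, -0.9, -0.7]
grip_width: 0.0873
grasp_force: 0.0
```

```bash
python3 - <<'E'
from h import *
go(.591,-.220,.45,2.2)
E
```

```text
at [ 0.5597 -0.1209  0.4575] [179.9   0.  109.2] q [-15.   8.  27.  91.  -4.  82.  32.] t 5.95
xyz cm [-10.38  -0.3    0.75] twist [ 1.2000e-01 -1.0000e-01  1.0699e+02]
```

servo_tool([
  {"xyz":[-3,-0.1,0],"twist":[0,0,7],"jaw":0},
  {"xyz":[-6,-0.2,0],"twist":[0,0,14],"jaw":0},
  {"xyz":[-9,-0.3,0],"twist":[0,0,21],"jaw":0},
  {"xyz":[-10.4,-0.3,0],"twist":[0,0,28],"jaw":0},
  {"xyz":[-10.4,-0.3,0],"twist":[0,0,35],"jaw":0},
  {"xyz":[-10.4,-0.3,0],"twist":[0,0,42],"jaw":0},
  {"xyz":[-10.4,-0.3,0],"twist":[0,0,49],"jaw":0},
  {"xyz":[-10.4,-0.3,0],"twist":[0,0,56],"jaw":0},
  {"xyz":[-10.4,-0.3,0],"twist":[0,0,63],"jaw":0},
  {"xyz":[-10.4,-0.3,0],"twist":[0,0,70],"jaw":0},
])

```text
time_s: 6.78
tool_pos: [0.5912, -0.2186, 0.456]
tool_rot: [-180.0, 0.0, 39.1]
force: [-0.4, -0.8, 0.4]
grip_width: 0.0872
grasp_force: 0.0
```

servo_tool([
  {"xyz":[0,0,0],"twist":[0,0,7],"jaw":0},
  {"xyz":[0,0,0],"twist":[0,0,14],"jaw":0},
  {"xyz":[0,0,0],"twist":[0,0,21],"jaw":0},
  {"xyz":[0,0,0],"twist":[0,0,28],"jaw":0},
  {"xyz":[0,0,0],"twist":[0,0,35],"jaw":0},
  {"xyz":[0,0,0],"twist":[0,0,37],"jaw":0},
  {"xyz":[0,0,0],"twist":[0,0,37],"jaw":0},
  {"xyz":[0,0,0],"twist":[0,0,37],"jaw":0},
])

```text
time_s: 7.45
tool_pos: [0.5913, -0.2185, 0.4561]
tool_rot: [-180.0, 0.0, 2.6]
force: [0.6, 0.3, -0.5]
grip_width: 0.0869
grasp_force: 0.0
```

```bash
python3 - <<'E'
from h import *
c=shot("top"); s=shot("scene")
a=cv2.resize(c["img"][160:260,310:410],None,fx=4,fy=4,interpolation=cv2.INTER_CUBIC)
b=cv2.resize(cv2.convertScaleAbs(s["img"][180:280,165:265],alpha=1.6),None,fx=4,fy=4,interpolation=cv2.INTER_CUBIC)
cv2.imwrite("pics/aboveknob.png",np.hstack([a,b])[:,:,::-1])
d=np.array([np.cos(np.radians(2.2)),np.sin(np.radians(2.2)),0])
for z in(.209,.235): print([ (4*(proj(s,np.array([.591,-.22,z])+k*d)-[165,180])).round() for k in(-.028,0,.028)])
go(.591,-.220,.397,2.2)
E
```

```text
[array([180., 181.]), array([199., 206.]), array([220., 231.])]
[array([174., 150.]), array([194., 174.]), array([215., 199.])]
at [ 0.5912 -0.2186  0.4562] [-180.     0.     2.5] q [-17.  18.  45.  83. -13.  84. -60.] t 7.55
xyz cm [-0.03  0.15  5.92] twist [-0.01  0.    0.35]
```

View pics/aboveknob.png

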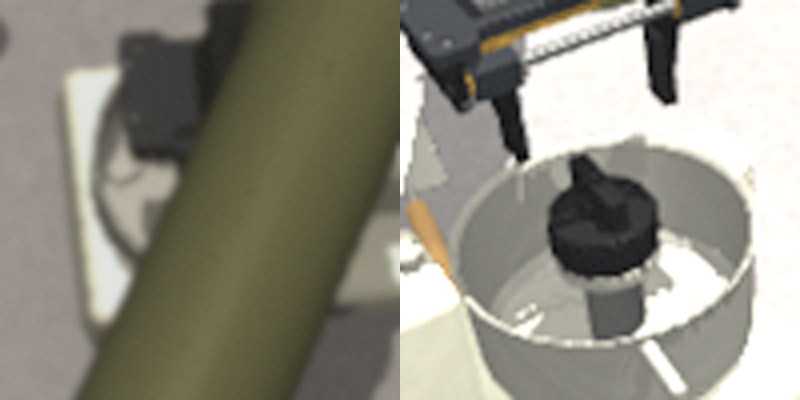

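The wing runs from about (575,155) to (625,203) in the right panel. That matches the projection of my estimate, and the jaws sit above it on either side. I'll go down and pinch.

servo_tool([
  {"xyz":[0,0.15,2],"twist":[0,0,0],"jaw":0.3},
  {"xyz":[0,0.15,4],"twist":[0,0,0],"jaw":0.5},
  {"xyz":[0,0.15,5.2],"twist":[0,0,0],"jaw":0.5},
  {"xyz":[0,0.15,5.8],"twist":[0,0,0],"jaw":0.5},
  {"xyz":[0,0.15,5.9],"twist":[0,0,0],"jaw":0.8},
  {"xyz":[0,0.15,5.9],"twist":[0,0,0],"jaw":1},
  {"xyz":[0,0.15,5.9],"twist":[0,0,0],"jaw":1},
  {"xyz":[0,0.15,5.9],"twist":[0,0,0],"jaw":1},
  {"xyz":[0,0.15,5.9],"twist":[0,0,0],"jaw":1},
  {"xyz":[0,0.15,5.9],"twist":[0,0,0],"jaw":1},
], newtons=25)

```text
time_s: 8.38
tool_pos: [0.5914, -0.2203, 0.3979]
tool_rot: [180.0, -0.1, 2.5]
force: [0.6, 0.4, -1.3]
grip_width: 0.0287
grasp_force: 0.0
```

servo_tool([
  {"xyz":[0,0,0],"twist":[0,0,0],"jaw":1},
  {"xyz":[0,0,0],"twist":[0,0,0],"jaw":1},
  {"xyz":[0,0,0],"twist":[0,0,0],"jaw":1},
  {"xyz":[0,0,0],"twist":[0,0,0],"jaw":1},
  {"xyz":[0,0,0],"twist":[0,0,0],"jaw":1},
  {"xyz":[0,0,0],"twist":[0,0,0],"jaw":1},
])

```text
time_s: 8.88
tool_pos: [0.5912, -0.2212, 0.3976]
tool_rot: [179.9, -0.0, 2.4]
force: [-0.6, -4.6, 1.3]
grip_width: 0.014
grasp_force: 24.9
```

```bash
python3 - <<'E'
from h import *
go(.591,-.220,.397,2.2); o=env.get_obs(); print(o["grip_width"],o["grasp_force"],o["force"].round(2),o["wrist_torque"].round(3))
E
```

```text
at [ 0.5912 -0.2212  0.3976] [179.9  -0.    2.4] q [-17.  20.  45.  88. -14.  78. -59.] t 8.8833
xyz cm [-0.01 -0.12  0.06] twist [ 0.1  -0.04  0.22]
0.01395280516728294 24.949328899383545 [-0.59 -4.62  1.28] [-1.082  0.099  0.076]
```

servo_tool([
  {"xyz":[0,0.1,0],"twist":[0,0,0],"jaw":1},
  {"xyz":[0,0.1,0],"twist":[0,0,-2],"jaw":1},
  {"xyz":[0,0.1,0],"twist":[0,0,-4],"jaw":1},
  {"xyz":[0,0.1,0],"twist":[0,0,-6],"jaw":1},
  {"xyz":[0,0.1,0],"twist":[0,0,-8],"jaw":1},
  {"xyz":[0,0.1,0],"twist":[0,0,-8],"jaw":1},
], newtons=40)

```text
time_s: 9.38
tool_pos: [0.5916, -0.2203, 0.3975]
tool_rot: [-179.9, -0.0, 10.6]
force: [-0.3, -1.1, 2.3]
grip_width: 0.0136
grasp_force: 39.9
```

```bash
python3 - <<'E'
from h import *
go(.591,-.220,.397,2.4); o=env.get_obs(); print(o["grip_width"],o["grasp_force"],o["force"].round(2),o["wrist_torque"].round(3),o["effort"][6])
E
```

```text
at [ 0.5916 -0.2203  0.3975] [-179.9   -0.    10.6] q [-16.  20.  43.  88. -14.  78. -51.] t 9.3833
xyz cm [-0.05 -0.04  0.05] twist [-0.11 -0.03  8.18]
0.013591325667971029 39.94537174701691 [-0.26 -1.13  2.33] [-0.15   0.242  0.016] 0.2785096596926451
```

It turned 8° with no reaction torque, so counter-clockwise loosens. I'll carry on, watching the torque.

servo_tool([
  {"xyz":[0,0,0],"twist":[0,0,-4],"jaw":1},
  {"xyz":[0,0,0],"twist":[0,0,-8],"jaw":1},
  {"xyz":[0,0,0],"twist":[0,0,-12],"jaw":1},
  {"xyz":[0,0,0],"twist":[0,0,-16],"jaw":1},
  {"xyz":[0,0,0],"twist":[0,0,-20],"jaw":1},
  {"xyz":[0,0,0],"twist":[0,0,-24],"jaw":1},
  {"xyz":[0,0,0],"twist":[0,0,-28],"jaw":1},
  {"xyz":[0,0,0],"twist":[0,0,-31],"jaw":1},
  {"xyz":[0,0,0],"twist":[0,0,-31],"jaw":1},
])

```text
time_s: 10.13
tool_pos: [0.5916, -0.2208, 0.3975]
tool_rot: [180.0, -0.1, 41.5]
force: [0.4, -0.9, 3.4]
grip_width: 0.0134
grasp_force: 39.9
```

```bash
python3 - <<'E'
from h import *
go(.591,-.220,.397,72.4); o=env.get_obs(); print(o["grip_width"],o["grasp_force"],o["force"].round(2),o["wrist_torque"].round(3),o["effort"][6])
E
```

```text
at [ 0.5916 -0.2208  0.3975] [ 1.80e+02 -1.00e-01  4.15e+01] q [-12.  19.  38.  88. -12.  77. -21.] t 10.1333
xyz cm [ 0.01 -0.1   0.05] twist [ 3.000e-02 -6.000e-02 -3.088e+01]
0.013372260489018245 39.94434893131256 [ 0.4  -0.87  3.35] [-0.414  0.032  0.064] 0.4599950462579727
```

servo_tool([
  {"xyz":[0,0,0],"twist":[0,0,-4],"jaw":1},
  {"xyz":[0,0,0],"twist":[0,0,-8],"jaw":1},
  {"xyz":[0,0,0],"twist":[0,0,-12],"jaw":1},
  {"xyz":[0,0,0],"twist":[0,0,-16],"jaw":1},
  {"xyz":[0,0,0],"twist":[0,0,-20],"jaw":1},
  {"xyz":[0,0,0],"twist":[0,0,-24],"jaw":1},
  {"xyz":[0,0,0],"twist":[0,0,-28],"jaw":1},
  {"xyz":[0,0,0],"twist":[0,0,-31],"jaw":1},
  {"xyz":[0,0,0],"twist":[0,0,-31],"jaw":1},
])

```text
time_s: 10.88
tool_pos: [0.5916, -0.2214, 0.3975]
tool_rot: [179.9, 0.0, 72.4]
force: [2.3, -3.6, 2.2]
grip_width: 0.0135
grasp_force: 39.9
```

servo_tool([
  {"xyz":[0,0,-0.3],"twist":[0,0,0],"jaw":1},
  {"xyz":[0,0,-0.6],"twist":[0,0,0],"jaw":1},
  {"xyz":[0,0,-0.6],"twist":[0,0,0],"jaw":1},
])

```text
time_s: 11.13
tool_pos: [0.5916, -0.2214, 0.4024]
tool_rot: [180.0, 0.1, 72.3]
force: [2.6, -3.5, -3.2]
grip_width: 0.0137
grasp_force: 40.0
```

```bash
python3 - <<'E'
from h import *
go(.591,-.220,.397,72.4); o=env.get_obs(); print(o["grip_width"],o["grasp_force"],o["force"].round(2),o["wrist_torque"].round(3),o["effort"][6])
E
```

```text
at [ 0.5916 -0.2214  0.4024] [1.80e+02 1.00e-01 7.23e+01] q [ -9.  18.  34.  87. -10.  78.   8.] t 11.1333
xyz cm [ 0.11 -0.1   0.54] twist [ 0.02  0.05 -0.11]
0.013747187765983998 39.952640533447266 [ 2.56 -3.54 -3.17] [-1.07  -0.762  0.021] 0.027335528866387904
```

It lifts with only the knob's weight on the wrist, so it's out of the thread. Raising it.

servo_tool([
  {"xyz":[0,0,-0.8],"twist":[0,0,0],"jaw":1},
  {"xyz":[0,0,-1.6],"twist":[0,0,0],"jaw":1},
  {"xyz":[0,0,-2.6],"twist":[0,0,0],"jaw":1},
  {"xyz":[0,0,-3.8],"twist":[0,0,0],"jaw":1},
  {"xyz":[0,0,-5.2],"twist":[0,0,0],"jaw":1},
  {"xyz":[0,0,-6.6],"twist":[0,0,0],"jaw":1},
  {"xyz":[0,0,-8],"twist":[0,0,0],"jaw":1},
  {"xyz":[0,0,-8.5],"twist":[0,0,0],"jaw":1},
  {"xyz":[0,0,-8.5],"twist":[0,0,0],"jaw":1},
  {"xyz":[0,0,-8.5],"twist":[0,0,0],"jaw":1},
])

```text
time_s: 11.97
tool_pos: [0.5913, -0.2208, 0.488]
tool_rot: [-180.0, -0.0, 72.5]
force: [-0.3, -0.5, -2.3]
grip_width: 0.0135
grasp_force: 39.9
```

```bash
python3 - <<'E'
from h import *
c=shot("top"); s=shot("scene")
a=cv2.resize(c["img"][130:290,200:360],(400,400),interpolation=cv2.INTER_CUBIC)
b=cv2.resize(cv2.convertScaleAbs(s["img"][130:280,165:315],alpha=1.5),(400,400),interpolation=cv2.INTER_CUBIC)
cv2.imwrite("pics/lift.png",np.hstack([a,b])[:,:,::-1])
go(.612,.110,.487,72.4); o=env.get_obs(); print(o["grip_width"],o["grasp_force"],o["force"].round(2))
E
```

```text
at [ 0.5912 -0.2208  0.4871] [-179.9   -0.    72.5] q [-9. 16. 34. 80. -9. 87.  7.] t 12.0667
xyz cm [32.17 -7.98  0.04] twist [-0.12 -0.02  0.07]
0.013727181445463576 39.94904100894928 [-0.65  0.22 -2.51]
```

View pics/lift.png

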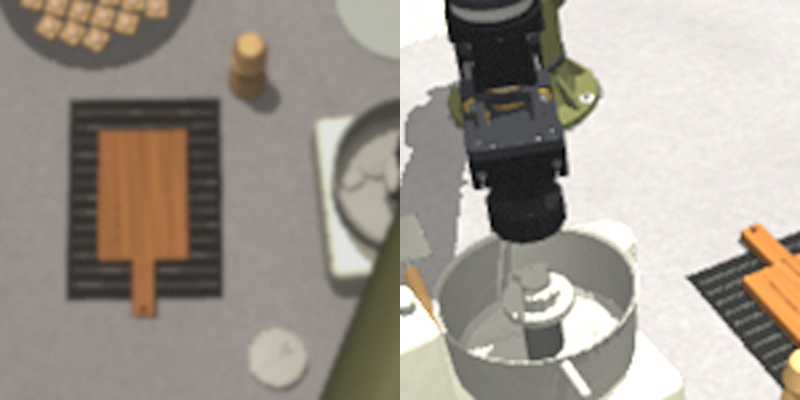

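The knob is in the gripper and the bare hub shows below it at (540,280). The board's blade, (97,130)–(188,261) in the left panel, is well centred on the mat. I'll carry the knob over the board.

servo_tool([
  {"xyz":[1.5,-0.4,0],"twist":[0,0,0],"jaw":1},
  {"xyz":[4,-1,0],"twist":[0,0,0],"jaw":1},
  {"xyz":[7.5,-1.9,0],"twist":[0,0,0],"jaw":1},
  {"xyz":[11.5,-2.9,0],"twist":[0,0,0],"jaw":1},
  {"xyz":[15.5,-3.9,0],"twist":[0,0,0],"jaw":1},
  {"xyz":[19.5,-4.9,0],"twist":[0,0,0],"jaw":1},
  {"xyz":[23.5,-5.8,0],"twist":[0,0,0],"jaw":1},
  {"xyz":[27.5,-6.8,0],"twist":[0,0,0],"jaw":1},
  {"xyz":[30.5,-7.6,0],"twist":[0,0,0],"jaw":1},
  {"xyz":[32.2,-8,0],"twist":[0,0,0],"jaw":1},
])

```text
time_s: 12.9
tool_pos: [0.6113, 0.1163, 0.4867]
tool_rot: [-179.8, -0.1, 72.9]
force: [-0.2, -0.4, -3.6]
grip_width: 0.0134
grasp_force: 39.9
```

servo_tool([
  {"xyz":[0,0,1],"twist":[0,0,0],"jaw":1},
  {"xyz":[0,0,3],"twist":[0,0,0],"jaw":1},
  {"xyz":[0,0,5.5],"twist":[0,0,0],"jaw":1},
  {"xyz":[0,0,8.5],"twist":[0,0,0],"jaw":1},
  {"xyz":[0,0,11.5],"twist":[0,0,0],"jaw":1},
  {"xyz":[0,0,14],"twist":[0,0,0],"jaw":1},
  {"xyz":[0,0,15.5],"twist":[0,0,0],"jaw":1},
  {"xyz":[0,0,16.5],"twist":[0,0,0],"jaw":1},
  {"xyz":[0,0,16.8],"twist":[0,0,0],"jaw":1},
  {"xyz":[0,0,16.8],"twist":[0,0,0],"jaw":1},
])

```text
time_s: 13.73
tool_pos: [0.6118, 0.1095, 0.3194]
tool_rot: [-179.9, 0.1, 72.4]
force: [-0.5, 0.8, -2.3]
grip_width: 0.0136
grasp_force: 39.9
```

servo_tool([
  {"xyz":[0,0,0],"twist":[0,0,0],"jaw":1},
  {"xyz":[0,0,0],"twist":[0,0,0],"jaw":1},
  {"xyz":[0,0,0],"twist":[0,0,0],"jaw":1},
  {"xyz":[0,0,0],"twist":[0,0,0],"jaw":1},
  {"xyz":[0,0,0],"twist":[0,0,0],"jaw":1},
  {"xyz":[0,0,0],"twist":[0,0,0],"jaw":1},
])

```text
time_s: 14.23
tool_pos: [0.6121, 0.11, 0.3206]
tool_rot: [180.0, -0.0, 72.5]
force: [0.7, -0.6, -2.8]
grip_width: 0.0136
grasp_force: 39.9
```

```bash
python3 - <<'E'
from h import *
s=shot("scene"); save(s,"pics/final.png",(200,100,440,300),3)
go(.613,.110,.317,72.4); o=env.get_obs(); print(o["grip_width"],o["grasp_force"],o["force"].round(2),o["joint_velocities"].round(2))
E
```

```text
at [0.6121 0.11   0.3205] [180.   -0.   72.5] q [-31.  19.  22.  94.  -8.  69. -24.] t 14.2833
xyz cm [0.03 0.09 0.35] twist [ 0.02 -0.02  0.08]
0.013451973717567326 39.9490088224411 [ 0.55  0.61 -2.24] [-0.06  0.06 -0.14  0.04  0.04 -0.12  0.08]
```

View pics/final.png

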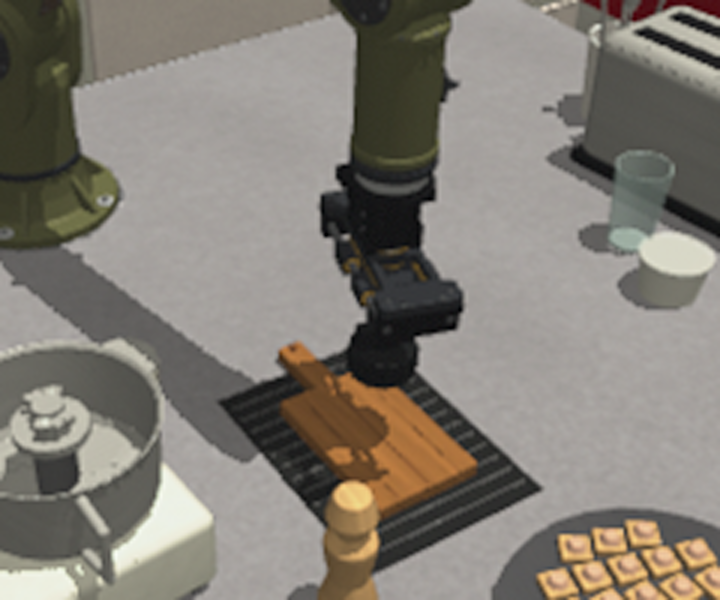

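The picture shows the knob at (383,358), held still about 10 cm above the blade's middle. The board lies on the mat and the bystanders are where they were, so I'm handing in.

```bash
python3 -c "
from cell import env
print(env.sign_off())"
```

```text
the job is handed in; nothing more can be done
None
```

The job is handed in with no verdict returned: the board lies within about 5 mm of the mat's middle and released, and the knob (its thread loosened counter-clockwise) is held still about 10 cm above the middle of the board, at 14.3 s of the 58 s allowed.

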